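# Select the battery circuit on the motorcycle tester and run the check

### The arm

A 7-joint arm with a two-finger parallel gripper is mounted at the origin on the work surface. World frame = base frame: x ahead of the robot, y to its left, z up, the work surface at z = 0. Lengths are in mm, angles in rad, forces in N, time in s.
With the tool pointing down it reaches from about 425 to 875 mm from the base axis. Payload 9.9 kg.
Tool frame: the origin (TCP) lies midway between the tips of the shut fingers; the grasp point (between the pads) lies 19 mm behind it; z points along the fingers, y is the line along which they close (so a half turn about z gives the same grasp; the last joint's range is limited). The gripper opens to 85 mm and grips with 20 to 120 N. Pads are 22 mm wide; open, the fingers measure 114 mm over their backs; the gripper's body (76 mm by 85 mm) begins 54 mm behind the grasp point. The pads swing forward as they close: fully open they stand 13 mm farther back than shut.
Start: joints at [1.217, 0.576, 0.025, 1.437, -0.015, 1.129, -0.057], TCP at [179.918, -650.583, 231.289] pointing down, gripper open.
Joint ranges: [-2.76, 2.76], [-0.34, 2.15], [-1.52, 1.57], [0.19, 2.46], [-1.09, 4.23], [0.17, 1.99], [-2.82, 2.82]. Speed limits (rad/s): [2.22, 2.22, 3.01, 3.01, 3.14, 3.14, 3.14].

### API

Orientations are given as a unit quaternion [w, x, y, z].
In Python, from plant import manip gives the robot as it stands. The module is installed in compiled form; this text tells all that it offers.
- The arm moves only by the shell command python3 -m handwheel 'ROWS' [FORCE]. ROWS is JSON, a list that holds one entry, the list of rows, each a list of 5 numbers: the opening in per cent of the stroke, from 0 (shut) to 100 (fully open), then the shift along the tool's x, y, z in mm, then the turn about the tool's z in rad. In form: [[[gripper, dx, dy, dz, turn], ...]]. A call has 1 to 8 rows; each row is the pose to reach, as a shift and turn from the pose commanded when the call began, along the tool's axes at that moment; what a row does not reach only later rows make up. A row lasts 1/12 s, in which the tool goes at most 41.7 mm and 7.16 degrees, less where a joint would pass 70% of its speed; a pose out of reach is approached as far as the arm can. A call with a gripper value outside its range is refused whole. The fingers move at their own pace and stop on an object; FORCE is the grip in N (left out, the last holds). Time passes only in rows, so rows that repeat a pose let the fingers close. It gives the time, the measured TCP pose, the force, the opening and the grip force at its end, in the units of the state.
- manip.state(): the state, without advancing time (a new reading comes with each control period).
- manip.get_image(name): name is "scene" or "side" or "wrist"; returns a dict with "image" (420x560x3 uint8, blue, green, red), "fx", "fy", "cx", "cy" (pixels), "T" (4x4, takes a point from camera to world coordinates); the wrist camera has in their place "tool_from_camera" (4x4, takes a point from camera to tool coordinates, whose origin is the TCP and whose axes are the flange's). Camera axes: x right, y down, z forward; pixel columns grow to the right and rows downward; lengths in mm; the calibration is good to about 2 mm. A picture is of the moment at which its call begins: read the wrist's pose just before it. There is no depth.
- manip.close_job(): hands the job in; it is judged then, once.
The state is a dict: "time_s": time; "q": joint angles; "dq": joint speeds; "effort": joint torques, N m; "position": TCP position; "tcp_rot": TCP orientation; "ft_force": force on the tool from outside, world axes, zero at the start; "wrist_torque": the same for the moment, N m; "width": finger opening in mm; "gripper_force": force on a finger pad.
Only numpy, scipy, OpenCV 4.12 (cv2) and the standard library are available. Lean on these libraries where they do the work, as an engineer would, in place of code of your own. Each camera call takes 0.05 s, during which the arm holds its last target. There are 200 camera calls.

### The job

On the circuit tester, push the dial's upright tab round with your fingertips, gently and without pinching it, until it clicks into the stop where it points at the disc with the battery symbol. Then press the tester's round push button fully down and let it come up again. Leave the dial on the battery disc and leave everything else on the bench where it stands.

Things in the scene. Friction and masses are not known exactly. Their poses are not given: they have to be found in the camera images.
- tester: the circuit tester: a grey flat-topped box 290 x 280 mm, 60 mm tall, bolted to the bench. Origin: centre of its underside. x points to its far side, y to its left. The dial stands in the middle of its top, three white legend discs round the dial's far side, a push button on the near left part. Two loose bystanders stand on its top, others beside it
- dial_axis (a point): point on the dial's upright turning axis, 85 mm above the table; the dial's disc is 120 mm across and black, with a thin white line on it under the tab along its direction; its top is 81 mm above the table; the axis passes through the tester's origin
- selector (a joint): dial angle in rad, growing counter-clockwise from above. Sprung click stops at -0.785, 0, 0.785, 1.571; start: 0, no disc there, tab 22.5 degrees clockwise of the tester's x axis. The other three each point at a disc. Leaving a stop takes up to about 4 N at the tab; past half way the spring draws the dial into the next stop, where it stays. It ends hard 0.15 past the outer stops
- tab_mid (a point): middle of the tab, an upright aluminium fin on the dial: 34 mm long radially (41 to 75 mm from the axis), 10 mm thick, 44 mm tall, foot on the dial's top, its top 125 mm above the table. This point is 58 mm from the axis, 103 mm above the table; x points outwards along the fin, y square to its faces. Nothing stands in the fin's way round
- tab_aim (a point): point in the air 115 mm from the dial's axis, straight out along the tab: what the tab points at. It turns with the dial
- tab_left: left half of the fin (its counter-clockwise side, 5 mm of the 10 mm thickness). Origin on the dial's axis, at the height of the dial's top
- tab_right: right half of the fin (its clockwise side). Origin as tab_left
- legend_battery: white legend disc, 50 mm across, 4 mm thick, with a raised black battery symbol: one oblong 30 x 16 mm with two small 6 x 8 mm stubs on one long edge. Origin: centre of its underside, on the tester's top, 115 mm from the dial's axis. Which of the three legend places it lies at varies
- legend_wheel: the same disc with a wheel symbol: black ring 32 mm across with a dot in its middle
- legend_bars: the same disc with three parallel black bars 30 mm long
- test_button (a joint): travel of the push button in m: 0 up, 0.006 fully down; a spring pushes it back up, fully down takes about 4 N
- test_button_top (a point): centre of the button's round top, 34 mm across, grey, in a black housing; pressed straight down; about 100 mm nearer the robot and 70 mm left of the dial's axis in the tester's axes
- socket: wrench socket, a steel tube 26 mm across and 36 mm tall, standing on the tester's top at its near right corner. Bystander, loose; leave it alone
- flange_nut: steel flange nut, 28 mm across, 16 mm tall, standing on the tester's top near the middle of its near edge, beside the push button. Bystander, loose; leave it alone
- grease_jar: jar 64 mm across, 75 mm tall, on the table left of the tester. Bystander, loose; leave it alone
- screwdriver: screwdriver lying right of the tester. Bystander, loose; leave it alone
- bearing: steel ring 52 mm across, 15 mm tall, lying left of the tester. Bystander, loose; leave it alone
- brake_lever: aluminium hand lever about 170 mm long lying left of the tester. Bystander, loose; leave it alone
- rubber_grip: black rubber handlebar grip 120 mm long, 38 mm across, lying right of the tester. Bystander, loose; leave it alone

How it is judged (in metres and radians):
On the way, in this order (a step that is already met when the one before it is completed fails the run):
1. a finger pushes the tab ((contact force between the fingers and tab_left above 0.3 N or contact force between the fingers and tab_right above 0.3 N)), for 0.02 s.
2. the dial rests in the stop where the tab points at the battery disc (horizontal distance between tab_aim and legend_battery below 0.012 m and velocity of joint selector between -0.1 and 0.1 rad/s), for 0.3 s.
3. the button is pressed fully down by the fingers with the dial still there (horizontal distance between tab_aim and legend_battery below 0.012 m and value of joint test_button above 0.0048 m), for 0.05 s.
4. the button has come up again (value of joint test_button below 0.0015 m), for 0.1 s.
At the end, for the whole second after the job is handed in: The tab points at the battery disc (its line passes within 12 mm of the disc's centre, about 6 degrees), the dial is at rest, and the button is up again after being pressed at least 4.8 of its 6 mm (all of step 2 and value of joint test_button below 0.0015 m); the robot touches nothing.
It fails at once if the tab is pinched: pressed on both faces at once with over 1.5 N (contact force between the fingers and tab_left above 1.5 N and contact force between the fingers and tab_right above 1.5 N).
It fails at once if the tab is pushed with over 25 N (contact force between the fingers and tab_left above 25 N or contact force between the fingers and tab_right above 25 N).
It fails at once if the button is pressed before the dial points at the battery disc (value of joint test_button above 0.0048 m and not (horizontal distance between tab_aim and legend_battery below 0.012 m)).
It fails at once if a bystander is lifted or moved more than 20 mm (distance of any of socket, flange_nut, grease_jar, screwdriver, bearing, brake_lever, rubber_grip from where it was at the start of the episode above 0.02 m).
It also fails if it takes over 48 s, if anything falls off the work surface, if the arm or the gripper's body presses on something with over 40 N, if the wrist force passes 120 N, or if a joint passes its speed limit or range.

## Working session

There is one attempt and no reset: what is moved stays moved. The work goes in short steps, Python scripts to look and compute and a shell command to move; the robot and the scene stay as the last step left them, time stands still between calls to the robot, and variables do not carry over. Pictures are saved under pics/ and viewed, at most 10 in all, crops included, and the job is handed in when it is done.

```bash
mkdir -p pics; cat > h.py <<'E'
from plant import manip
import numpy as np, cv2, json
def snap(n,f):
    s=manip.state(); r=manip.get_image(n); cv2.imwrite(f'pics/{f}.png',r['image'])
    d={k:(np.array(r[k]).tolist()) for k in r if k!='image'}; d['pos']=list(map(float,s['position'])); d['rot']=list(map(float,s['tcp_rot']))
    json.dump(d,open(f'pics/{f}.json','w')); return d
def R(q):
    from scipy.spatial.transform import Rotation as Ro
    return Ro.from_quat([q[1],q[2],q[3],q[0]]).as_matrix()
def cam(f):
    d=json.load(open(f'pics/{f}.json'))
    if 'T' in d: T=np.array(d['T'])
    else:
        W=np.eye(4);W[:3,:3]=R(d['rot']);W[:3,3]=d['pos'];T=W@np.array(d['tool_from_camera'])
    return d,T
def px(f,u,v,z):
    d,T=cam(f); r=T[:3,:3]@np.array([(u-d['cx'])/d['fx'],(v-d['cy'])/d['fy'],1]); o=T[:3,3]
    return o+r*(z-o[2])/r[2]
def proj(f,p):
    d,T=cam(f); c=T[:3,:3].T@(np.array(p)-T[:3,3]); return c[0]/c[2]*d['fx']+d['cx'],c[1]/c[2]*d['fy']+d['cy']
E
python3 - <<'E'
from h import *
for n in('scene','side'): snap(n,n+'0')
a=[cv2.imread(f'pics/{n}0.png') for n in('scene','side')]
s=manip.state(); print(s['tcp_rot'],s['time_s'],s['width']); print(R(s['tcp_rot']).round(3))
for n in('scene','side'): print(cam(n+'0')[1].round(2).tolist())
E
```

```text
[-7.39456705e-04  9.90912078e-01  1.34509059e-01 -1.39924371e-04] 0.1 85.3253732229441
[[ 0.964  0.267 -0.   ]
 [ 0.267 -0.964  0.001]
 [-0.    -0.002 -1.   ]]
[[-0.61, 0.68, -0.41, 988.88], [0.79, 0.52, -0.32, 393.17], [-0.01, -0.52, -0.85, 1006.62], [0.0, 0.0, 0.0, 1.0]]
[[0.98, -0.14, 0.14, 401.23], [-0.2, -0.71, 0.68, -666.36], [0.01, -0.69, -0.72, 839.14], [0.0, 0.0, 0.0, 1.0]]
```

View pics/scene0.png

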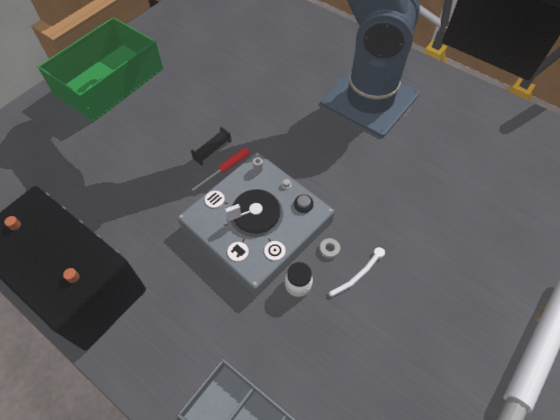

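View pics/side0.png

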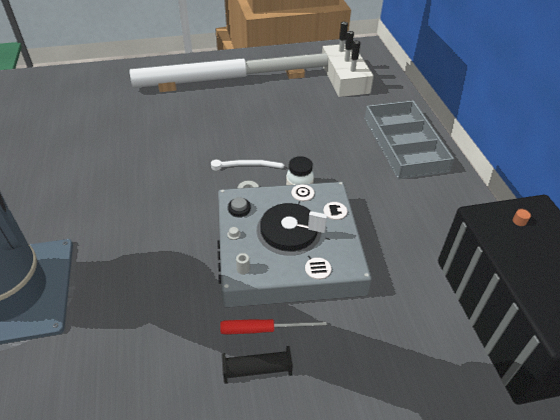

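Battery disc is the middle of the three (scene 238,252; side 335,211), bars at (215,199), wheel at (275,251). So the battery stop is +0.785, one click counter-clockwise. I'll fit the tester pose.

```bash
python3 - <<'E'
from h import *
a=cv2.imread('pics/scene0.png')[150:290,170:350]; b=cv2.imread('pics/side0.png')[160:310,205:375]
cv2.imwrite('pics/c.png',np.hstack([cv2.resize(a,(400,311),interpolation=2),cv2.resize(b,(400,353),interpolation=2)[:311]]))
P={'bat':((238,252),(335,211),64),'bars':((215,199),(318,268),64),'wheel':((275,251),(303,192),64),'but':((304,203),(239,204),75),'hub':((256,209),(289,223),85)}
for k,(s,t,z) in P.items(): print(k,px('scene0',*s,z).round(),px('side0',*t,z).round())
E
```

```text
bat [686.  43.  64.] [681.  35.  64.]
bars [ 607. -101.   64.] [ 606. -107.   64.]
wheel [630. 111.  64.] [627. 105.  64.]
but [484.  90.  75.] [480.  85.  75.]
hub [576.  10.  85.] [571.   1.  85.]
```

View pics/c.png

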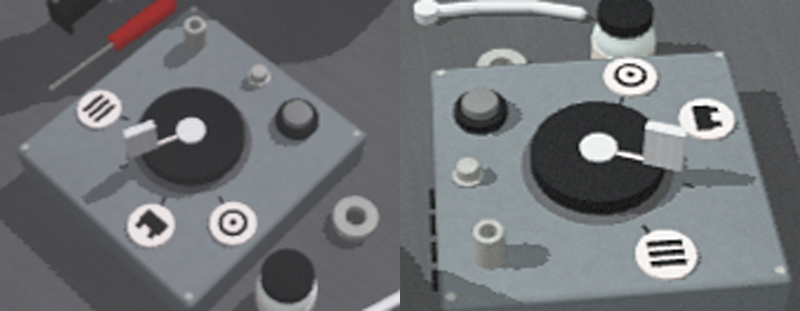

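Tester pose fitted: axis ≈ (574, 5), yaw ≈ −5.5°, and the predicted button position (481,84) matches the measured (482,87). The tab is at −28° and must turn 45° counter-clockwise. I'll shut the fingers and approach the tab's clockwise side.

```bash
python3 -m handwheel '[[[0,14,-11,0,0.07],[0,42,-33,0,0.14],[0,70,-56,0,0.21],[0,98,-79,0,0.28],[0,126,-101,0,0.35],[0,154,-124,0,0.42],[0,182,-146,0,0.49],[0,210,-168,0,0.56]]]'
cat >> h.py <<'E'
def togo(x,y,z):
    s=manip.state(); M=R(s['tcp_rot']); p=np.array(s['position'])
    print('tool shift',(M.T@(np.array([x,y,z])-p)).round(1),'pos',p.round(1),'yawx',np.degrees(np.arctan2(M[1,0],M[0,0])).round(1),'F',np.round(s['ft_force'],1),'t',s['time_s'],'w',round(s['width'],1))
E
python3 -c "from h import *;togo(604,-62,200)"
```

```text
time_s: 0.77
position: [338.1, -431.0, 231.1]
tcp_rot: [-0.0, 0.989, -0.146, -0.0]
ft_force: [1.1, 0.2, 0.5]
width: 0.1
gripper_force: 0.0
tool shift [ 147.7 -430.1   31.2] pos [ 338.1 -431.   231.1] yawx -16.8 F [1.1 0.2 0.5] t 0.7667 w 0.1
```

```bash
python3 -m handwheel '[[[0,10,-29,0,0],[0,21,-61,0,0],[0,32,-93,0,0],[0,43,-125,0,0],[0,54,-157,0,0],[0,65,-189,5,0],[0,76,-221,10,0],[0,87,-253,15,0]]]' >/dev/null
python3 -m handwheel '[[[0,11,-32,3,0],[0,22,-64,6,0],[0,33,-96,9,0],[0,44,-128,12,0],[0,54,-155,14,0],[0,61,-177,16,0],[0,61,-177,16,0],[0,61,-177,16,0]]]' >/dev/null
python3 - <<'E'
from h import *
togo(604,-62,98); snap('wrist','w1'); print(np.round(cam('w1')[0]['tool_from_camera'],2).tolist())
E
```

```text
tool shift [  1.7   0.2 101.5] pos [602.6 -61.4 199.5] yawx -16.5 F [-0.1 -0.2 -0.3] t 2.1 w -0.1
[[-0.0, -0.95, -0.33, 84.77], [1.0, -0.0, -0.0, -0.41], [0.0, -0.33, 0.95, -141.34], [0.0, 0.0, 0.0, 1.0]]
```

View pics/w1.png

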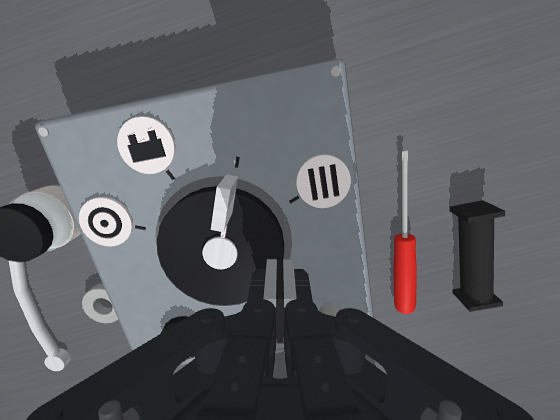

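The wrist view confirms the battery disc in the middle (146,146), bars (323,181), wheel (105,221), hub (220,253), and the tab top running from (217,232) to (231,178), with the fingers clear on its clockwise side.

```bash
python3 - <<'E'
from h import *
from scipy.optimize import least_squares as ls
A={'bat':((146,146),64),'bars':((323,181),64),'wheel':((105,221),64),'hub':((220,253),85),'tabout':((230,179),125)}
Q={k:px('w1',*u,z) for k,(u,z) in A.items()}
for k in Q: print(k,Q[k].round(1))
f=lambda v:np.concatenate([[v[0]+115*np.cos(v[2]+a)-Q[k][0],v[1]+115*np.sin(v[2]+a)-Q[k][1]] for k,a in zip(('bars','bat','wheel'),np.radians([-67.5,22.5,67.5]))])
r=ls(f,[574,5,-.1]); print(r.x,np.degrees(r.x[2]),r.fun.round(1))
c,p=r.x[:2],r.x[2]
def P(rad,off,a): a=p+a; return c+rad*np.array([np.cos(a),np.sin(a)])+off*np.array([-np.sin(a),np.cos(a)])
print('button',c+np.array([[np.cos(p),-np.sin(p)],[np.sin(p),np.cos(p)]])@[-100,70])
for d in(-22.5,-10,0,7,12,22.5): print(d,P(60,-22,np.radians(d)).round(1))
x,y=P(60,-42,np.radians(-22.5)); togo(x,y,98)
E
```

```text
bat [684.6  38.3  64. ]
bars [ 609.4 -104.1   64. ]
wheel [630.6 105.8  64. ]
hub [576.1   4.4  85. ]
tabout [646.1 -36.7 125. ]
[ 5.75659095e+02  5.10886322e+00 -9.92419569e-02] -5.686145279333426 [-0.5 -0.8  1.1  0.1 -0.7  0.7]
button [483.08667838  84.67234543]
-22.5 [618.2 -42.6]
-10 [627.5 -32.3]
0 [633.2 -22.7]
7 [636.1 -15.5]
12 [637.7 -10.2]
22.5 [639.5   1.4]
tool shift [  5.7  -4.7 101.8] pos [602.  -63.1 199.8] yawx -16.6 F [-0.4 -0.8  0. ] t 2.15 w -0.1
```

```bash
python3 -m handwheel '[[[0,6,-3,20,0],[0,6,-3,45,0],[0,6,-3,70,0],[0,6,-3,90,0],[0,6,-3,100,0],[0,6,-3,102,0],[0,6,-3,102,0],[0,6,-3,102,0]]]' >/dev/null
python3 - <<'E'
from h import *
for x,y in((618.2,-42.6),(627.5,-32.3),(633.2,-22.7),(636.1,-15.5),(637.7,-10.2)): togo(x,y,98)
E
```

```text
tool shift [  2.6 -21.6   1.5] pos [609.5 -62.5  99.5] yawx -16.7 F [-0.3 -0.1  0.4] t 2.8167 w 0.3
tool shift [  8.5 -34.1   1.5] pos [609.5 -62.5  99.5] yawx -16.7 F [-0.3 -0.1  0.4] t 2.8167 w 0.3
tool shift [ 11.2 -44.9   1.5] pos [609.5 -62.5  99.5] yawx -16.7 F [-0.3 -0.1  0.4] t 2.8167 w 0.3
tool shift [ 12.  -52.7   1.5] pos [609.5 -62.5  99.5] yawx -16.7 F [-0.3 -0.1  0.4] t 2.8167 w 0.3
tool shift [ 12.  -58.2   1.5] pos [609.5 -62.5  99.5] yawx -16.7 F [-0.3 -0.1  0.4] t 2.8167 w 0.3
```

Push slowly in steps and watch the force.

```bash
python3 -m handwheel '[[[0,1,-5,0,0],[0,2,-10,0,0],[0,2,-13,0,0],[0,3,-16,0,0],[0,3,-19,0,0],[0,4,-22,0,0],[0,4,-24,0,0],[0,5,-26,0,0]]]'
python3 -m handwheel '[[[0,0,-2,0,-0.02],[0,1,-4,0,-0.04],[0,1,-6,0,-0.06],[0,2,-8,0,-0.08],[0,2,-9,0,-0.1],[0,3,-10,0,-0.1],[0,3,-10,0,-0.1]]]'
python3 -c "
from h import *
togo(636.1,-15.5,98);snap('wrist','w2')"
```

```text
time_s: 3.48
position: [621.0, -38.4, 98.2]
tcp_rot: [0.0, 0.989, -0.145, -0.0]
ft_force: [-1.7, -2.8, -1.0]
width: -0.1
gripper_force: 0.9
time_s: 4.07
position: [626.7, -29.4, 98.2]
tcp_rot: [-0.0, 0.995, -0.095, -0.0]
ft_force: [-1.4, -2.4, 1.3]
width: 0.4
gripper_force: 1.5
tool shift [  6.6 -15.4   0.2] pos [626.7 -29.4  98.2] yawx -10.9 F [-1.4 -2.4  1.3] t 4.0667 w 0.4
```

View pics/w2.png

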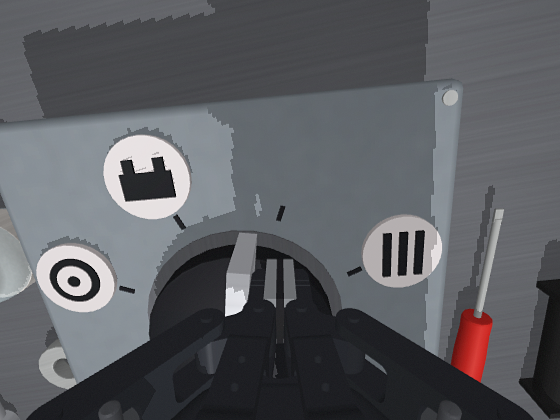

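The finger is against the tab's clockwise face (tab top (245,240), fingers at (280,270)), and the force is about 2.8 N. I'll continue past half way.

```bash
python3 -m handwheel '[[[0,1,-2,0,-0.02],[0,2,-4,0,-0.04],[0,3,-6,0,-0.06],[0,4,-8,0,-0.08],[0,4,-10,0,-0.1],[0,4,-12,0,-0.1],[0,5,-14,0,-0.1],[0,5,-14,0,-0.1]]]'
python3 -c "
from h import *
togo(637.7,-10.2,98)"
```

```text
time_s: 4.78
position: [635.2, -15.7, 98.5]
tcp_rot: [-0.0, 0.999, -0.045, 0.001]
ft_force: [-0.1, 1.0, 0.1]
width: -0.3
gripper_force: 0.0
tool shift [ 2.  -5.7  0.5] pos [635.2 -15.7  98.5] yawx -5.1 F [-0.1  1.   0.1] t 4.7833 w -0.3
```

Force is gone, so the dial has presumably snapped on. Back off clockwise, rise and look.

```bash
python3 -m handwheel '[[[0,0,4,0,0],[0,0,10,0,0],[0,0,12,-15,0],[0,0,12,-45,0],[0,0,12,-75,0],[0,0,12,-85,0],[0,0,12,-85,0],[0,0,12,-85,0]]]'
python3 -c "
from h import *
togo(483,85,150);snap('wrist','w3')"
```

```text
time_s: 5.45
position: [633.5, -29.5, 183.6]
tcp_rot: [0.0, 0.999, -0.045, 0.001]
ft_force: [0.4, -0.2, -0.1]
width: 0.1
gripper_force: 0.0
tool shift [-160.4 -100.3   33.4] pos [633.5 -29.5 183.6] yawx -5.2 F [ 0.4 -0.2 -0.1] t 5.45 w 0.1
```

View pics/w3.png

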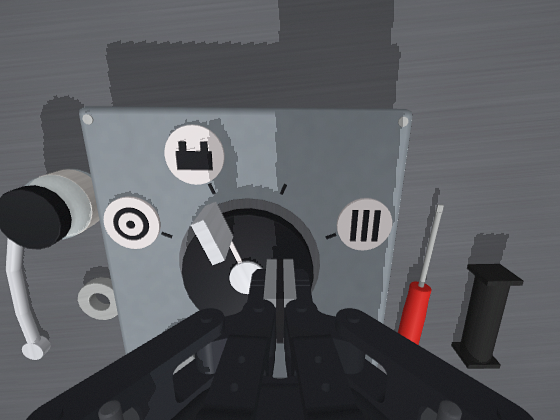

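The tab now lies on the line to the battery disc (tick at (212,189), disc (194,154)). Now to the button.

```bash
python3 -m handwheel '[[[0,-16,-10,0,0],[0,-40,-25,0,0],[0,-66,-41,0,0],[0,-92,-57,0,0],[0,-118,-73,0,0],[0,-142,-89,0,0],[0,-160,-100,0,0],[0,-160,-100,0,0]]]'
python3 -m handwheel '[[[0,0,0,20,0],[0,0,0,45,0],[0,0,0,60,0],[0,0,0,70,0],[0,0,0,70,0],[0,0,0,70,0]]]'
python3 -c "
from h import *
togo(483,85,85);snap('wrist','w4');snap('side','s4')
a=cv2.imread('pics/s4.png')[150:300,180:380]; b=cv2.imread('pics/w4.png')
cv2.imwrite('pics/d.png',np.hstack([cv2.resize(a,(400,300),interpolation=2),cv2.resize(b,(400,300))]))
print(proj('w4',[483,85,75]),proj('w4',[483,85,85]))"
```

```text
time_s: 6.17
position: [478.8, 87.7, 182.1]
tcp_rot: [-0.0, 0.999, -0.043, -0.002]
ft_force: [-0.5, 0.1, -0.5]
width: -0.2
gripper_force: 0.0
time_s: 6.67
position: [482.6, 84.6, 112.3]
tcp_rot: [0.0, 0.999, -0.045, -0.001]
ft_force: [0.1, 0.6, -0.2]
width: 0.0
gripper_force: 0.0
tool shift [ 0.4 -0.4 27.3] pos [482.6  84.6 112.3] yawx -5.2 F [ 0.1  0.6 -0.2] t 6.6667 w 0.0
(np.float64(279.6207282047549), np.float64(245.39796380747708)) (np.float64(279.6238319829862), np.float64(252.53085316600252))
```

View pics/d.png

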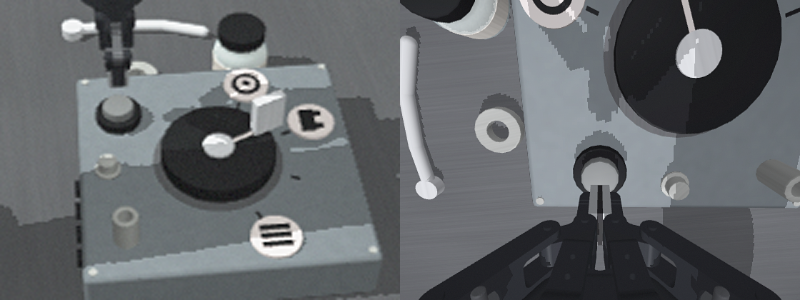

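Fingers are centred over the button (wrist crop (600,178)), and the dial is still on the battery. Press down gently.

```bash
python3 -m handwheel '[[[0,0,0,6,0],[0,0,0,12,0],[0,0,0,15,0],[0,0,0,18,0],[0,0,0,20,0],[0,0,0,22,0],[0,0,0,22,0]]]'
python3 -m handwheel '[[[0,0,0,2,0],[0,0,0,4,0],[0,0,0,4,0]]]'
python3 -m handwheel '[[[0,0,0,2,0],[0,0,0,4,0],[0,0,0,4,0]]]'
```

```text
time_s: 7.35
position: [483.0, 85.2, 91.0]
tcp_rot: [0.0, 0.999, -0.045, -0.0]
ft_force: [0.3, 0.7, -0.5]
width: 0.2
gripper_force: 0.0
time_s: 7.6
position: [483.0, 85.2, 87.0]
tcp_rot: [0.0, 0.999, -0.045, -0.0]
ft_force: [0.1, 0.7, -0.5]
width: -0.2
gripper_force: 0.0
time_s: 7.85
position: [482.9, 85.2, 83.0]
tcp_rot: [0.0, 0.999, -0.045, -0.0]
ft_force: [0.4, 0.4, 0.2]
width: -0.1
gripper_force: 0.0
```

```bash
for i in 1; do python3 -m handwheel '[[[0,0,0,1,0],[0,0,0,2,0],[0,0,0,2,0]]]' | grep -E 'posi|ft'; done
python3 -m handwheel '[[[0,0,0,1,0],[0,0,0,2,0],[0,0,0,2,0]]]' | grep -E 'posi|ft'
python3 -m handwheel '[[[0,0,0,1,0],[0,0,0,2,0],[0,0,0,2,0]]]' | grep -E 'posi|ft'
```

```text
position: [483.1, 85.2, 81.2]
ft_force: [-0.1, -0.6, 1.6]
position: [483.1, 85.2, 79.2]
ft_force: [0.1, 0.1, 2.3]
position: [483.1, 85.2, 77.2]
ft_force: [-0.1, 0.9, 2.4]
```

```bash
python3 -m handwheel '[[[0,0,0,1,0],[0,0,0,2,0],[0,0,0,2,0]]]' | grep -E 'posi|ft'
python3 -m handwheel '[[[0,0,0,1,0],[0,0,0,1,0],[0,0,0,1,0]]]' | grep -E 'posi|ft'
```

```text
position: [483.2, 85.2, 75.9]
ft_force: [-3.0, -0.9, 14.4]
position: [483.2, 85.2, 75.7]
ft_force: [-5.9, -1.5, 26.4]
```

Contact came at about 82 mm and the hard bottom at 76 mm, so that is the full 6 mm travel. Now release and rise.

```bash
python3 -m handwheel '[[[0,0,0,-3,0],[0,0,0,-8,0],[0,0,0,-20,0],[0,0,0,-45,0],[0,0,0,-75,0],[0,0,0,-90,0],[0,0,0,-90,0],[0,0,0,-90,0]]]'
python3 -m handwheel '[[[0,0,0,0,0],[0,0,0,0,0],[0,0,0,0,0],[0,0,0,0,0]]]' >/dev/null
python3 -c "
from h import *
snap('side','s5')
cv2.imwrite('pics/e.png',cv2.resize(cv2.imread('pics/s5.png')[150:300,180:380],(800,600),interpolation=2))"
```

```text
time_s: 9.77
position: [483.5, 85.3, 164.8]
tcp_rot: [-0.0, 0.999, -0.045, 0.001]
ft_force: [0.2, 0.4, -0.7]
width: -0.5
gripper_force: 0.0
```

View pics/e.png

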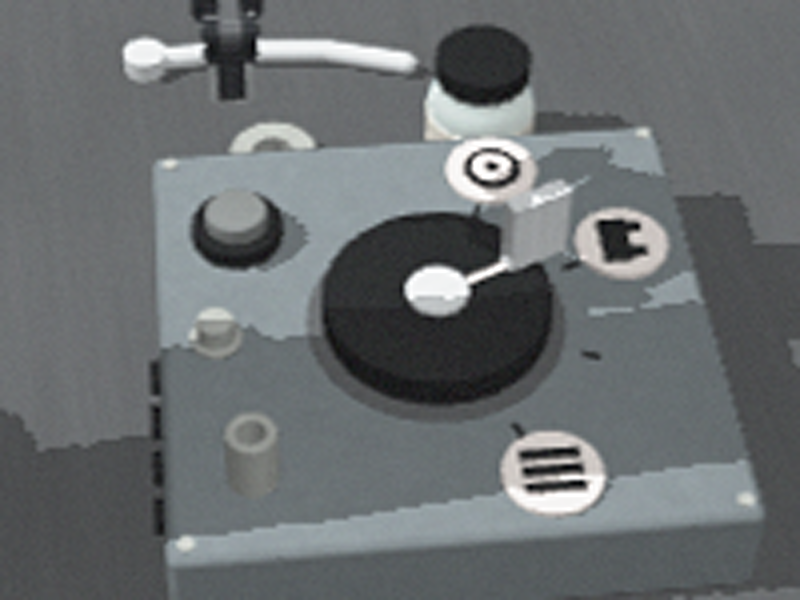

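The button is up (237,215), the dial's line points at the battery disc (620,243), and the bystanders are in place. Handing in.

```bash
python3 -c "
from plant import manip
print(manip.close_job())"
```

```text
the job is handed in; nothing more can be done
None
```

The dial clicked into the battery stop, the button was pressed through its full 6 mm and came back up, nothing else on the bench appears to have moved, and the job is handed in; no verdict was returned.

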